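# Click the red filler cap shut

### The arm

A 7-joint arm with a two-finger parallel gripper is mounted at the origin on the work surface. World frame = base frame: x ahead of the robot, y to its left, z up, the work surface at z = 0. Lengths are in m, angles in rad, forces in N, time in s.
With the tool pointing down it reaches from about 0.4 to 0.85 m from the base axis. Payload 10.4 kg.
Tool frame: the origin (TCP) lies midway between the tips of the shut fingers; the grasp point (between the pads) lies 19 mm behind it; z points along the fingers, y is the line along which they close (so a half turn about z gives the same grasp; the last joint's range is limited). The gripper opens to 85 mm and grips with 20 to 120 N. Pads are 22 mm wide; open, the fingers measure 114 mm over their backs; the gripper's body (76 mm by 85 mm) begins 54 mm behind the grasp point. The pads swing forward as they close: fully open they stand 13 mm farther back than shut.
Start: joints at [-1.285, 0.332, -0.065, 1.46, 0.022, 1.35, -0.088], TCP at [0.19, 0.595, 0.231] pointing down, gripper open.
Joint ranges: [-2.6, 2.6], [-0.5, 2.12], [-1.47, 1.34], [0.16, 2.42], [-1.27, 4.41], [0.06, 2.06], [-2.6, 2.6]. Speed limits (rad/s): [2.22, 2.22, 2.79, 2.79, 3.14, 3.14, 3.14].

### API

Orientations are given as a unit quaternion [x, y, z, w].
In Python, from workcell import monitor, eyes, manip gives the robot as it stands.
- The arm moves only by the tool send_rows, never from a script. Its arguments are lists of equal length, an entry for each row: "offset": the shift along the tool's x, y, z in mm, a list of three; "roll": the turn about the tool's z in rad. In form: {"offset": [[tx, ty, tz], ...], "roll": [roll, ...]}. A call has exactly 5 rows; each row is the pose to reach, as a shift and turn from the pose commanded when the call began, along the tool's axes at that moment; what a row does not reach only later rows make up. A row lasts 1/12 s, in which the tool goes at most 41.7 mm and 7.16 degrees, less where a joint would pass 70% of its speed; a pose out of reach is approached as far as the arm can. A call with a gripper value outside its range is refused whole. "jaw" is the opening, from 0 (shut) to 1 (fully open), set as the call begins (left out, the last holds). The fingers move at their own pace and stop on an object; "newtons" is the grip in N (left out, the last holds). Time passes only in rows, so rows that repeat a pose let the fingers close, or fill a call up. It gives the time, the measured TCP pose, the force and the opening at its end, in the units of the state.
- monitor.get_obs(): the state, without advancing time (a new reading comes with each control period).
- eyes.camera(name): name is "scene" or "top" or "wrist"; returns (picture, depth): 480x640x3 uint8, blue, green, red; 480x640 float32, m along the optical axis (not along the pixel's ray), 0 where there is no reading.
- eyes.camera_params(name): a dict with "fovy" (degrees; the focal length in pixels is half the picture's height over the tangent of half this angle, whatever the lens; pixels are square), "cx", "cy" (the principal point, pixels), "R" (3x3) and "t" (3): a world point X has camera coordinates R X + t. Camera axes: x right, y down, z forward; pixel columns grow to the right and rows downward; lengths in m; the calibration is good to about 2 mm. The wrist camera is an equidistant fisheye: a pixel r from the principal point sees the ray r / f radians off the axis. A picture is of the moment at which its call begins: read the wrist's pose just before it. camera_params takes no time and is no camera call; for the wrist camera it gives the pose at the moment of the call.
- manip.hand_in(): hands the job in, once; it reports no verdict.
The state is a dict: "clock": time; "joint_pos": joint angles; "joint_velocities": joint speeds; "tau": joint torques, N m; "position": TCP position; "ee_rot": TCP orientation; "ft_force": force on the tool from outside, world axes, zero at the start; "torque": the same for the moment, N m; "grip_width": opening from 0.0 (shut) to 1.0 (fully open).
Only numpy, scipy, OpenCV 4.12 (cv2) and the standard library are available. Lean on these libraries where they do the work, as an engineer would, in place of code of your own. Each camera call takes 0.05 s, during which the arm holds its last target. There are 200 camera calls.

### The job

The steel tank with the red filler cap is about to go off for its pressure test, and its cap has only been run on loosely. Turn the red cap clockwise until it is fully home and then a little farther, until its torque limiter slips by a good twenty degrees, and let go. The tank with the blue cap is already tight: do not touch it.

Things in the scene. Friction and masses are not known exactly. Their poses are not given: they have to be found in the camera images.
- red_grip (a point): Red cap: disc 62 mm across, 14 mm high, with an upright grip bar on it 52 x 14 mm, 32 mm high (pinch the 14 mm; 30-60 N is ample). Point on the vertical turning axis, 12 mm below the bar's top, 20 mm above the disc, 156 mm above the bench. x along the bar, y across, z up; turns with the cap. White stripe: the bar's -x half. The yellow line on the tank's top is where it points when just home.
- red_thread (a joint): How far the red cap is screwed on (rad), growing clockwise seen from above. Starts loose, anywhere from 0.4 to 0.8; the hard stop (fully home) is at 1.2. It turns easily (about 0.06 N m), does not rise or sink as it turns, and stays where it is left.
- red_slip (a joint): How far the red cap's outside (disc and bar) has slipped clockwise over its threaded inside (rad), 0 at the start. Before the stop both turn together; at the stop the torque limiter lets the outside go on turning, smoothly, at about 0.25 N m, for more than a full turn. Stays where it is left.
- blue_tank: Bare steel tank 170 x 130 mm, 100 mm high, with a blue cap of the same shape, already tight. Origin at the centre of its underside, x along the 170 mm, y along the 130 mm. Leave it alone. The red cap's tank is alike, with its cap in the middle of its top. Both are heavy and fixed to the bench; their places and yaw vary, and they may swap sides.
Things that resemble listed ones, but are neither listed nor needed, are in the scene too. What is shaped like the part that bears red_grip but turquoise is not meant.

How it is judged:
On the way, in this order (a step that is already met when the one before it is completed fails the run):
1. the red cap is screwed home (value of joint red_thread above 1.03 rad), for 0.02 s.
2. the red cap's shell has slipped at least 10 degrees past home (value of joint red_slip above 0.175 rad), for 0.1 s.
At the end, for the whole second after the job is handed in: The red cap's thread is within 10 degrees of its stop (over 1.03 rad of 1.2) and its shell has slipped at least 10 degrees (0.175 rad) (value of joint red_thread above 1.03 rad and value of joint red_slip above 0.175 rad); the robot touches nothing.
It fails at once if the robot touches the tank with the blue cap (contact force between any of the fingers, the arm and blue_tank above 1 N).
It also fails if it takes over 32 s, if anything falls off the work surface, if the arm or the gripper's body presses on something with over 40 N, if the wrist force passes 120 N, or if a joint passes its speed limit or range.

## Working session

There is one attempt and no reset: what is moved stays moved. The work goes in short steps, Python scripts to look and compute and a tool call to move; the robot and the scene stay as the last step left them, time stands still between calls to the robot, and variables do not carry over. Pictures are saved under pics/ and viewed, on a budget of 10 in all, crops included, one or two more only if the job needs it, and the job is handed in when it is done.

Besides the shell and the picture viewer there is one more tool, called after "Request:" as name(argument=value, ...) on one line, values as JSON. send_rows: Moves the arm, as the interface text tells. Its arguments: {"type":"object","properties":{"offset":{"type":"array"},"roll":{"type":"array"},"jaw":{"type":"number"},"newtons":{"type":"number"}},"required":["offset","roll"]}

```bash
mkdir -p pics; ls
python3 - <<'E'
from workcell import monitor, eyes
import cv2,numpy as np
o=monitor.get_obs(); print({k:np.round(v,3).tolist() for k,v in o.items()})
for n in("top","scene"):
    p,d=eyes.camera(n); cv2.imwrite(f"pics/{n}0.png",p); np.save(f"pics/{n}0.npy",d)
    print(n,{k:np.round(v,3).tolist() for k,v in eyes.camera_params(n).items()})
E
```

```text
pics
{'clock': 0.0, 'joint_pos': [-1.285, 0.333, -0.065, 1.461, 0.022, 1.35, -0.089], 'joint_velocities': [-0.0, 0.002, -0.001, -0.001, 0.001, 0.001, 0.001], 'tau': [-0.0, -62.545, 0.049, -39.16, 0.016, 0.01, -0.0], 'position': [0.19, 0.595, 0.231], 'ee_rot': [0.154, 0.988, -0.001, -0.0], 'ft_force': [0.291, 0.478, 0.239], 'torque': [-0.018, 0.008, -0.0], 'grip_width': 0.998}
top {'fovy': 56.127, 'cx': 311.294, 'cy': 238.746, 'R': [[-0.02, -1.0, 0.014], [-0.992, 0.018, -0.124], [0.124, -0.016, -0.992]], 't': [0.004, 0.426, 1.072]}
scene {'fovy': 44.79, 'cx': 315.311, 'cy': 237.887, 'R': [[0.559, 0.829, 0.002], [0.649, -0.436, -0.624], [-0.516, 0.35, -0.781]], 't': [-0.233, -0.18, 1.479]}
```

View pics/top0.png

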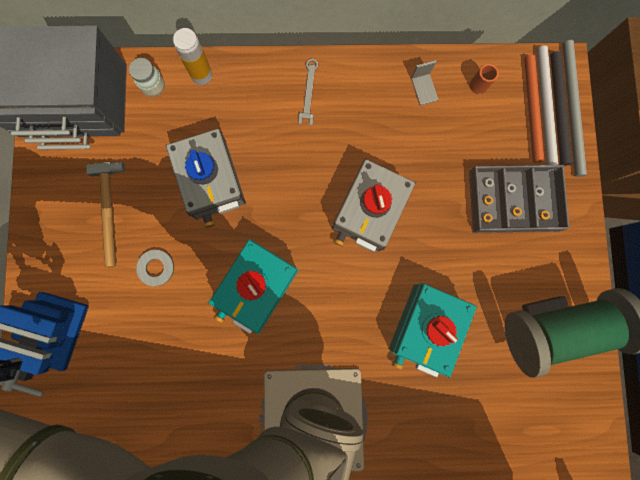

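View pics/scene0.png

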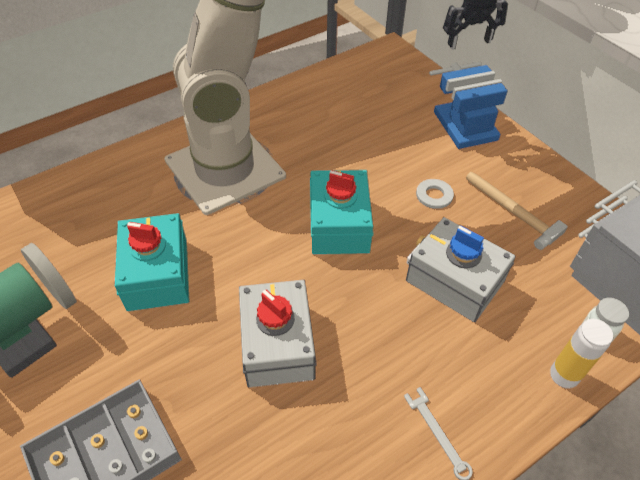

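Candidates with red caps in top view: steel tank (378,198), turquoise (251,285), turquoise (441,331); only the first is bare steel, so it is the one meant. The blue-cap steel tank is at (200,165). I'll confirm with a crop and measure.

```bash
cat > h.py <<'E'
import numpy as np,cv2
from workcell import eyes
def ray(n,uv,z,P=None):
    P=P or eyes.camera_params(n); f=240/np.tan(np.radians(P["fovy"])/2)
    R=np.array(P["R"]);t=np.array(P["t"]);uv=np.atleast_2d(uv)
    d=np.c_[(uv[:,0]-P["cx"])/f,(uv[:,1]-P["cy"])/f,np.ones(len(uv))]@R; c=-R.T@t
    return c+d*((z-c[2])/d[:,2])[:,None]
def cloud(n,dep):
    P=eyes.camera_params(n); f=240/np.tan(np.radians(P["fovy"])/2)
    v,u=np.mgrid[:480,:640]; X=np.stack([(u-P["cx"])/f*dep,(v-P["cy"])/f*dep,dep],-1)
    return (X-np.array(P["t"]))@np.array(P["R"])
E
python3 - <<'E'
from h import *
for n,(u0,u1,v0,v1) in {"top":(325,425,150,260),"scene":(230,325,270,390)}.items():
    p=cv2.imread(f"pics/{n}0.png");d=np.load(f"pics/{n}0.npy");X=cloud(n,d)
    hsv=cv2.cvtColor(p,cv2.COLOR_BGR2HSV);box=np.zeros((480,640),bool);box[v0:v1,u0:u1]=1
    red=box&((hsv[...,0]<6)|(hsv[...,0]>174))&(hsv[...,1]>150)&(hsv[...,2]>60)
    cap=box&(X[...,2]>.12)
    top=box&(X[...,2]>.160); m,_,a=cv2.minAreaRect(X[top][:,:2].astype(np.float32)*1000)
    print(n,"red",red.sum(),"z",np.percentile(X[red][:,2],[5,50,95]).round(3),"bar top n",top.sum(),m,_,a)
    wh=top&(hsv[...,1]<90); print(" white",wh.sum(),X[wh].mean(0).round(4),"top mean",X[top].mean(0).round(4))
    B=X[top][:,:2];w=np.linalg.svd(B-B.mean(0))[2][0];print(" bar axis deg",np.degrees(np.arctan2(w[1],w[0])))
    ye=box&(abs(hsv[...,0]-23)<6)&(hsv[...,1]>140)&(hsv[...,2]>120)&(X[...,2]>.08);print(" yellow",ye.sum(),X[ye].mean(0).round(4))
    disc=box&(abs(X[...,2]-.124-.012)<.008)&red;print(" disc",X[disc][:,:2].min(0),X[disc][:,:2].max(0))
    tt=box&(abs(X[...,2]-.1)<.008);r=cv2.minAreaRect(X[tt][:,:2].astype(np.float32)*1000);print(" tanktop",r)
p=cv2.imread("pics/top0.png");c=cv2.resize(p[145:260,320:430],None,fx=5,fy=5,interpolation=cv2.INTER_CUBIC);cv2.imwrite("pics/crop.png",c)
E
```

```text
top red 575 z [0.131 0.137 0.169] bar top n 230 (397.91583251953125, -84.05587005615234) (42.823394775390625, 287.4163818359375) 56.473243713378906
 white 49 [ 0.3983 -0.0791  0.5946] top mean [ 0.4419 -0.1062  0.4277]
 bar axis deg -37.82645557082372
 yellow 20 [ 0.4488 -0.1252  0.1018]
 disc [ 0.46740039 -0.18174072] [ 0.53155038 -0.11991744]
 tanktop ((500.0033874511719, -151.9101104736328), (130.11135864257812, 170.7862548828125), 63.02618408203125)
scene red 849 z [0.128 0.136 0.167] bar top n 280 (750.5513916015625, -263.47930908203125) (39.17672348022461, 589.7557983398438) 65.43025207519531
 white 81 [ 0.6578 -0.2339  0.4487] top mean [ 0.5978 -0.1974  0.326 ]
 bar axis deg 153.53298749124136
 yellow 8 [ 0.4506 -0.1243  0.0998]
 disc [ 0.47892243 -0.18236649] [ 0.53709602 -0.12060856]
 tanktop ((504.4959716796875, -150.60906982421875), (130.3372039794922, 173.6953125), 62.979331970214844)
```

View pics/crop.png

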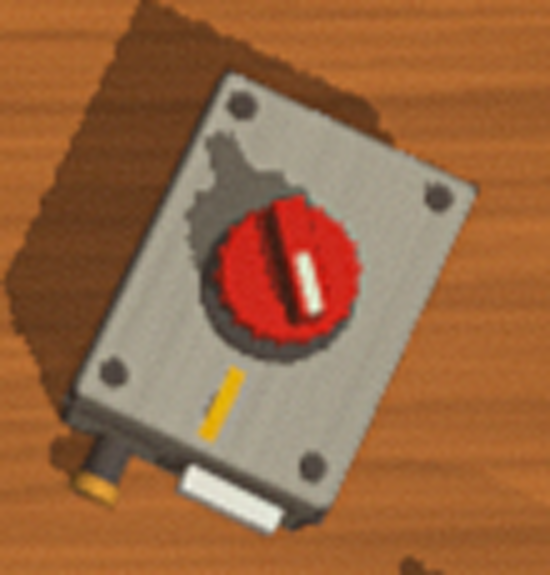

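The crop confirms it: a bare steel tank, red cap with its white stripe pointing down-right (about (310,285) in the crop), and the yellow mark down-left at (222,403). The stripe has to turn clockwise to reach the mark. Next I'll refine the bar yaw, leaving out depth outliers.

Run:
```python
from h import *
from scipy.spatial.transform import Rotation as Ro
for n,(u0,u1,v0,v1) in {"top":(345,410,170,225),"scene":(245,305,280,340)}.items():
    p=cv2.imread(f"pics/{n}0.png");d=np.load(f"pics/{n}0.npy");X=cloud(n,d)
    hsv=cv2.cvtColor(p,cv2.COLOR_BGR2HSV);box=np.zeros((480,640),bool);box[v0:v1,u0:u1]=1
    top=box&(abs(X[...,2]-.168)<.006)&(np.hypot(X[...,0]-.502,X[...,1]+.151)<.035)
    r=cv2.minAreaRect(X[top][:,:2].astype(np.float32)*1000)
    B=X[top][:,:2];w=np.linalg.svd(B-B.mean(0))[2][0]
    print(n,top.sum(),r,"mean",B.mean(0),"axis",np.degrees(np.arctan2(w[1],w[0])))
    wh=box&(hsv[...,1]<90)&(hsv[...,2]>150)&(np.hypot(X[...,0]-.502,X[...,1]+.151)<.035)&(X[...,2]>.15)
    uv=np.argwhere(wh)[:,::-1]; W=ray(n,uv,.168)[:,:2]; w=np.linalg.svd(W-W.mean(0))[2][0]
    print(" white",len(uv),W.mean(0),"axis",np.degrees(np.arctan2(w[1],w[0])))
from workcell import monitor
print(Ro.from_quat(monitor.get_obs()["ee_rot"]).as_matrix().round(3))
```

```text
top 161 ((499.8034362792969, -151.7270965576172), (52.09137725830078, 14.683670997619629), 11.079068183898926) mean [ 0.49917277 -0.15134985] axis -169.58811770572797
 white 27 [ 0.48682453 -0.15452096] axis -169.98661071893335
scene 216 ((504.65911865234375, -150.32823181152344), (53.56270217895508, 14.924808502197266), 10.557626724243164) mean [ 0.50609872 -0.15105285] axis 11.523110269307416
 white 55 [ 0.49150641 -0.1537189 ] axis 11.28946191073077
[[-0.953  0.304 -0.   ]
 [ 0.304  0.953 -0.001]
 [-0.    -0.001 -1.   ]]
```

Both views agree. The bar is about 52x15 mm with its top at 0.168, and its centre is about (0.502,-0.151). The stripe is at 191° and the yellow mark at 153°, so home is about 38° clockwise (thread ≈0.54, inside the given range). I'll transit to hover first.

Request:
send_rows(offset=[[-27,-19,0],[-54,-38,0],[-81,-58,0],[-108,-78,0],[-135,-97,0]], roll=[0,0,0,0,0], jaw=1, newtons=50)

```text
clock: 0.52
position: [0.2897, 0.4603, 0.231]
ee_rot: [0.154, 0.988, -0.0, -0.0]
ft_force: [0.7, -0.1, 0.4]
grip_width: 1.0
```

Request:
send_rows(offset=[[-21,-25,0],[-42,-50,0],[-63,-75,0],[-84,-100,0],[-105,-123,0]], roll=[0,0,0,0,0])

```text
clock: 0.93
position: [0.3519, 0.311, 0.2311]
ee_rot: [0.154, 0.988, -0.0, -0.0]
ft_force: [1.0, -0.1, -0.4]
grip_width: 1.003
```

Request:
send_rows(offset=[[-21,-25,0],[-42,-50,0],[-63,-75,0],[-84,-100,0],[-105,-123,0]], roll=[0,0,0,0,0])

```text
clock: 1.35
position: [0.4145, 0.1619, 0.2312]
ee_rot: [0.154, 0.988, 0.0, -0.0]
ft_force: [-0.5, 0.2, 1.1]
grip_width: 1.0
```

Request:
send_rows(offset=[[-18,-27,0],[-36,-54,0],[-54,-82,0],[-72,-109,0],[-90,-136,0]], roll=[0,0,0,0,0])

```text
clock: 1.77
position: [0.4587, 0.0052, 0.2312]
ee_rot: [0.154, 0.988, 0.0, -0.0]
ft_force: [-0.0, -0.0, -0.3]
grip_width: 0.999
```

Request:
send_rows(offset=[[-18,-27,0],[-36,-54,0],[-54,-82,0],[-72,-109,0],[-89,-137,0]], roll=[-0.1,-0.2,-0.3,-0.4,-0.5])

```text
clock: 2.18
position: [0.5017, -0.1505, 0.2312]
ee_rot: [-0.096, 0.995, 0.0, 0.0]
ft_force: [0.7, 0.1, -0.1]
grip_width: 1.002
```

Request:
send_rows(offset=[[0,0,0],[0,0,0],[0,0,0],[0,0,0],[0,0,0]], roll=[0,0,0,0,0])

```text
clock: 2.6
position: [0.5016, -0.1479, 0.2312]
ee_rot: [-0.094, 0.996, 0.0, -0.0]
ft_force: [0.5, 0.1, 0.3]
grip_width: 1.0
```

Run:
```python
from h import *
from workcell import monitor
from scipy.spatial.transform import Rotation as Ro
o=monitor.get_obs();print(o["clock"],o["position"].round(4) if hasattr(o["position"],'round') else o["position"],np.round(o["joint_pos"],2)); R=Ro.from_quat(o["ee_rot"]).as_matrix();print(R.round(3),np.degrees(np.arctan2(R[1,1],R[0,1])))
print("offset to target mm",(R.T@(np.array([.502,-.151,.141])-o["position"])*1000).round(1))
P=eyes.camera_params("wrist");print({k:np.round(v,3).tolist() for k,v in P.items()})
p,d=eyes.camera("wrist");cv2.imwrite("pics/w1.png",p)
hsv=cv2.cvtColor(p,cv2.COLOR_BGR2HSV)
f=240/np.tan(np.radians(P["fovy"])/2);Rc=np.array(P["R"]);t=np.array(P["t"])
v,u=np.mgrid[:480,:640];a=u-P["cx"];b=v-P["cy"];th=np.hypot(a,b)/f;ph=np.arctan2(b,a)
D=np.stack([np.sin(th)*np.cos(ph),np.sin(th)*np.sin(ph),np.cos(th)],-1)
X=(D/D[...,2:]*d[...,None]-t)@Rc
top=(d>0)&(abs(X[...,2]-.168)<.006)&(np.hypot(X[...,0]-.502,X[...,1]+.151)<.04)
print(top.sum());B=X[top][:,:2]
if len(B):
    w=np.linalg.svd(B-B.mean(0))[2][0];print(cv2.minAreaRect(B.astype(np.float32)*1000),B.mean(0),np.degrees(np.arctan2(w[1],w[0])))
```

```text
2.6 [ 0.5016 -0.1479  0.2312] [-0.45  0.11  0.71  1.76 -0.07  1.3   2.03]
[[-0.982 -0.187 -0.   ]
 [-0.187  0.982  0.001]
 [ 0.     0.001 -1.   ]] 100.75561177192587
offset to target mm [ 0.2 -3.2 90.2]
{'fovy': 65.706, 'cx': 321.592, 'cy': 242.17, 'R': [[-0.187, 0.982, 0.001], [0.937, 0.178, 0.302], [0.296, 0.057, -0.953]], 't': [0.239, -0.483, 0.239]}
1983
((501.5163879394531, -151.4827423095703), (52.519126892089844, 14.494511604309082), 11.153090476989746) [ 0.49980667 -0.151678  ] 12.00045303490781
```

View pics/w1.png

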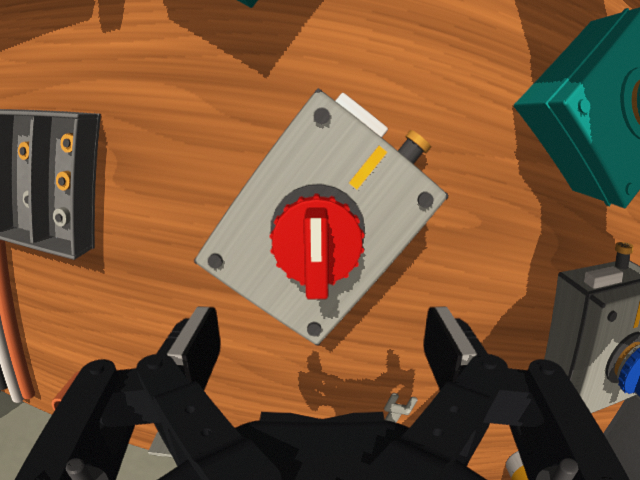

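The wrist view shows the bar at (316,250), upright between the pads, stripe at the top, yellow mark upper right at (368,167). It gives centre (0.5015,-0.1515) and yaw 11.2°, which agrees with the other views. Descend and grip.

Request:
send_rows(offset=[[0,-1,12],[0,-2,24],[0,-4,36],[0,-4,48],[0,-4,60]], roll=[0,0,0,0,0])

```text
clock: 3.07
position: [0.5019, -0.1532, 0.1695]
ee_rot: [-0.093, 0.996, 0.0, -0.001]
ft_force: [-0.8, 0.6, -0.1]
grip_width: 0.999
```

Request:
send_rows(offset=[[0,0,10],[0,0,18],[0,0,25],[0,0,30],[0,0,30]], roll=[0,0,0,0,0])

```text
clock: 3.48
position: [0.502, -0.1529, 0.1403]
ee_rot: [-0.093, 0.996, 0.0, -0.001]
ft_force: [0.3, -0.0, 0.5]
grip_width: 1.003
```

Request:
send_rows(offset=[[0,0,0],[0,0,0],[0,0,0],[0,0,0],[0,0,0]], roll=[0,0,0,0,0], jaw=0, newtons=50)

```text
clock: 3.9
position: [0.5025, -0.1531, 0.1416]
ee_rot: [-0.093, 0.996, 0.0, 0.0]
ft_force: [0.1, -0.5, 0.2]
grip_width: 0.3
```

Request:
send_rows(offset=[[0,0,0],[0,0,0],[0,0,0],[0,0,0],[0,0,0]], roll=[0,0,0,0,0])

```text
clock: 4.32
position: [0.5024, -0.1517, 0.1418]
ee_rot: [-0.094, 0.996, 0.001, -0.0]
ft_force: [-4.2, 5.8, 8.1]
grip_width: 0.156
```

Gripped (opening ≈13 mm, forces small). Turn clockwise, which is positive roll.

Request:
send_rows(offset=[[0,0,0],[0,0,0],[0,0,0],[0,0,0],[0,0,0]], roll=[0.05,0.1,0.16,0.23,0.3])

```text
clock: 4.73
position: [0.5023, -0.1518, 0.1417]
ee_rot: [0.058, 0.998, 0.001, -0.0]
ft_force: [-5.2, 5.9, 8.5]
grip_width: 0.156
```

```bash
python3 -c "
from workcell import monitor;o=monitor.get_obs();print(o['clock'],o['ee_rot'],o['ft_force'],o['torque'],o['position'],o['joint_pos'])"
```

```text
4.7333 [ 5.78170898e-02  9.98326598e-01  1.03770783e-03 -3.32755593e-04] [-5.24796749  5.88689356  8.53267017] [ 1.02510713  1.00604732 -0.01197637] [ 0.50231213 -0.15183086  0.14174383] [-0.44942077  0.21517577  0.74188475  1.87039491 -0.16323833  1.11785722
  1.80806721]
```

Request:
send_rows(offset=[[0,0,0],[0,0,0],[0,0,0],[0,0,0],[0,0,0]], roll=[0.06,0.12,0.18,0.24,0.3])

```text
clock: 5.15
position: [0.5022, -0.1519, 0.1418]
ee_rot: [0.206, 0.979, 0.001, -0.001]
ft_force: [-3.8, 4.9, 8.9]
grip_width: 0.157
```

Request:
send_rows(offset=[[0,0,0],[0,0,0],[0,0,0],[0,0,0],[0,0,0]], roll=[0.06,0.12,0.18,0.24,0.3])

```text
clock: 5.57
position: [0.5021, -0.152, 0.1417]
ee_rot: [0.35, 0.937, 0.001, -0.001]
ft_force: [-5.0, 4.7, 9.7]
grip_width: 0.15
```

Request:
send_rows(offset=[[0,0,0],[0,0,0],[0,0,0],[0,0,0],[0,0,0]], roll=[0.06,0.12,0.18,0.24,0.24])

```text
clock: 5.98
position: [0.502, -0.152, 0.1417]
ee_rot: [0.46, 0.888, 0.001, -0.001]
ft_force: [-5.8, 4.2, 11.0]
grip_width: 0.152
```

Run:
```python
from h import *
from workcell import monitor
from scipy.spatial.transform import Rotation as Ro
o=monitor.get_obs();print(o['clock'],o['ft_force'],o['torque'],np.round(o['joint_pos'],2))
R=Ro.from_quat(o["ee_rot"]).as_matrix();print("tool y yaw",np.degrees(np.arctan2(R[1,1],R[0,1])))
p,d=eyes.camera("wrist");cv2.imwrite("pics/w2.png",p)
```

```text
5.9833 [-5.77339922  4.22966195 10.96976432] [ 0.98302992  1.5184671  -0.08882827] [-0.56  0.24  0.87  1.87 -0.2   1.12  1.  ]
tool y yaw 35.2068946477327
```

View pics/w2.png

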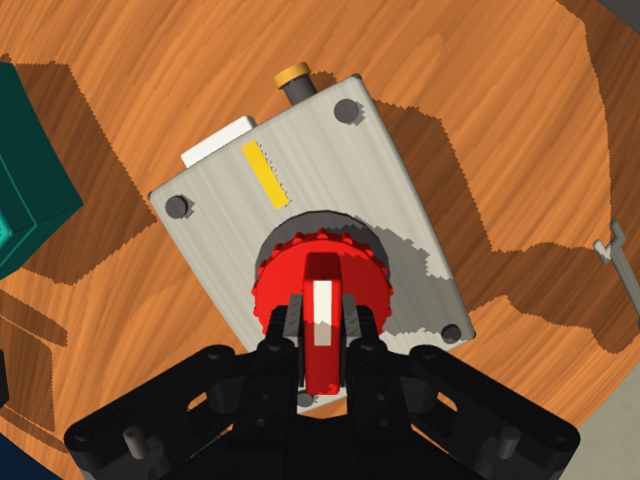

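The bar is held with its stripe at (322,312). It is now about 28° clockwise past the yellow line at (265,175), so the limiter has slipped as intended. Release and lift.

Request:
send_rows(offset=[[0,0,0],[0,0,0],[0,0,0],[0,0,0],[0,0,0]], roll=[0,0,0,0,0], jaw=1)

```text
clock: 6.45
position: [0.5024, -0.1532, 0.1412]
ee_rot: [0.459, 0.888, 0.0, 0.0]
ft_force: [-1.1, -0.4, 0.2]
grip_width: 0.856
```

Request:
send_rows(offset=[[0,0,0],[0,0,0],[0,0,-8],[0,0,-20],[0,0,-35]], roll=[0,0,0,0,0])

```text
clock: 6.87
position: [0.5021, -0.1532, 0.1771]
ee_rot: [0.459, 0.888, -0.0, -0.0]
ft_force: [-0.1, 0.4, -0.4]
grip_width: 0.998
```

Request:
send_rows(offset=[[0,0,-20],[0,0,-40],[0,0,-55],[0,0,-65],[0,0,-65]], roll=[0,0,0,0,0])

```text
clock: 7.28
position: [0.5034, -0.1535, 0.2439]
ee_rot: [0.459, 0.888, 0.001, 0.002]
ft_force: [0.7, -0.9, -0.1]
grip_width: 1.001
```

Run:
```python
from h import *
from workcell import monitor
P=eyes.camera_params("wrist");p,d=eyes.camera("wrist");cv2.imwrite("pics/w3.png",p)
o=monitor.get_obs();print(o['clock'],o['position'],o['ft_force'],o['grip_width'])
hsv=cv2.cvtColor(p,cv2.COLOR_BGR2HSV)
f=240/np.tan(np.radians(P["fovy"])/2);Rc=np.array(P["R"]);t=np.array(P["t"])
v,u=np.mgrid[:480,:640];a=u-P["cx"];b=v-P["cy"];th=np.hypot(a,b)/f;ph=np.arctan2(b,a)
D=np.stack([np.tan(th)*np.cos(ph),np.tan(th)*np.sin(ph),np.ones_like(th)],-1)
X=(D*d[...,None]-t)@Rc
r=np.hypot(X[...,0]-.502,X[...,1]+.151)
def ax(m):
    B=X[m][:,:2];w=np.linalg.svd(B-B.mean(0),full_matrices=False)[2][0];c=B.mean(0)-[.5018,-.1515]
    if w@c<0:w=-w
    return m.sum(),B.mean(0).round(4),np.degrees(np.arctan2(w[1],w[0])),np.degrees(np.arctan2(c[1],c[0]))
top=(d>0)&(abs(X[...,2]-.168)<.006)&(r<.035)
print("bar",ax(top));print("white",ax(top&(hsv[...,1]<90)&(hsv[...,2]>140)))
print("yellow",ax((abs(X[...,2]-.1)<.01)&(r<.08)&(abs(hsv[...,0]-25)<6)&(hsv[...,1]>140)))
```

```text
7.3333 [ 0.50287532 -0.15318296  0.24233624] [-0.55953828  1.14600999 -0.60591516] 1.0027851589554433
bar (np.int64(1788), array([ 0.5006, -0.1498]), np.float64(125.37335332306355), np.float64(125.9115216669995))
white (np.int64(460), array([ 0.4947, -0.1417]), np.float64(124.9843562596554), np.float64(125.84972273554999))
yellow (np.int64(2), array([ 0.4499, -0.1237]), np.float64(162.82630268555195), np.float64(151.84769401733618))
```

View pics/w3.png

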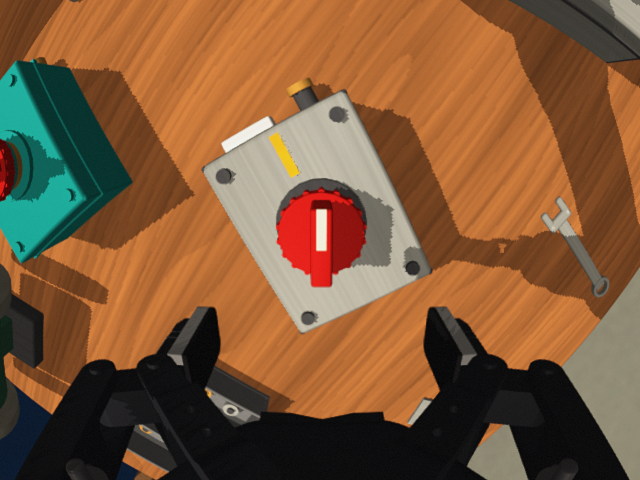

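The cap is free with its stripe at (321,230), world yaw 125°, about 28° past the yellow line at (285,155). The gripper is clear above. Handing in.

```bash
python3 -c "
from workcell import manip;print(manip.hand_in())"
```

```text
the job is handed in; nothing more can be done
None
```

I turned the red cap on the bare steel tank about 66° clockwise: about 38° to reach home, then about 28° of limiter slip. I then let go, lifted clear and handed the job in at about 7.3 s.

- **Final cap position:** The last wrist picture puts the white stripe at 125° and the yellow home line at about 152–153°. That leaves the slip at about 27–28°, against the 10° judged and the good twenty you asked for.
- **Contact:** The gripper is open and about 100 mm higher, with wrist force around 1 N. It never went near the blue-cap tank.
- **Checks that disagreed:** The moment about the vertical (world z) read only −0.09 N m at the end of the turn, not the roughly 0.25 N m expected while slipping, so the slip figure rests on the pictures. The last picture's yellow-line fit had only 2 pixels, but its 152° agrees with the 153° measured at the start. The scene camera placed the cap about 4–5 mm from where the top camera did, and the wrist view settled it.

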